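# Fit a timer module and its D-shaft knob to a bag sealer

### The arm

A 6-joint arm with a two-finger parallel gripper is mounted at the origin on the work surface. World frame = base frame: x ahead of the robot, y to its left, z up, the work surface at z = 0. Lengths are in mm, angles in rad, forces in N, time in s.
With the tool pointing down it reaches from about 275 to 750 mm from the base axis. Payload 10.2 kg.
Tool frame: the origin (TCP) lies at the very end of the fingers, on their centre line; the grasp point (between the pads) lies 19 mm behind it (ctrl.grip_depth is the distance from the TCP to the grasp point, in mm); z points along the fingers, x is the direction in which the jaws open and shut, and the axes are right-handed (so a half turn about z gives the same grasp; the last joint's range is limited). The gripper opens to 85 mm and grips with 20 to 120 N. Pads are 22 mm wide; open, the fingers measure 114 mm over their backs; the gripper's body (76 mm by 85 mm) begins 54 mm behind the grasp point. The pads swing forward as they close: fully open they stand 13 mm farther back than shut.
Start: joints at [0.909, 0.313, 1.498, -0, 1.331, -0.223], TCP at [223.061, 475.263, 231.294] pointing down, gripper open.
Joint ranges: [-2.94, 2.94], [-0.97, 2.17], [0.19, 2.56], [-1.23, 4.37], [0.02, 3.11], [-2.88, 2.88]. Speed limits (rad/s): [2.39, 2.39, 3.01, 3.14, 3.14, 3.14].

### API

Orientations are given as a unit quaternion [w, x, y, z].
In Python, from rig import ctrl gives the robot as it stands.
- The arm moves only by the tool play_rows, never from a script. Its argument "motion" is a list of rows, each a list of 2 entries, a list of its own where there are three numbers: the shift along the tool's x, y, z in mm, then the turn, a rotation vector about the tool's x, y, z in degrees. A call has 1 to 20 rows; each row shifts and turns the commanded pose from where the row before left it, along the tool's axes as they then stand; what a row does not reach is not made up. A row lasts 1/12 s, in which the tool goes at most 41.7 mm and 7.16 degrees, less where a joint would pass 70% of its speed; a pose out of reach is approached as far as the arm can. A call with a gripper value outside its range is refused whole. "fingers" is the finger opening in mm, from 0 to 85.4, set as the call begins (left out, the last holds). The fingers move at their own pace and stop on an object; "squeeze" is the grip in N (left out, the last holds). Time passes only in rows, so rows that do not move let the fingers close. It gives the time, the measured TCP pose, the force and the opening at its end, in the units of the state.
- ctrl.sense(): the state, without advancing time (a new reading comes with each control period).
- ctrl.capture(name): name is "side" or "top"; returns the picture (420x560x3 uint8, red, green, blue); there is no depth.
- ctrl.get_calibration(name): a dict with "K" (3x3 intrinsics, pixels), "R" (3x3) and "t" (3): a world point X has camera coordinates R X + t. Camera axes: x right, y down, z forward; pixel columns grow to the right and rows downward; lengths in mm; the calibration is good to about 2 mm. A picture is of the moment at which its call begins. get_calibration takes no time and is no camera call.
- ctrl.finish_job(): hands the job in, once; it reports no verdict.
Trained networks look in the newest picture that a camera, given by its name, has taken for a name from the list of things; names that differ only in an ending like _2 or _b are one class to them, and where a whole thing is asked for, a point or a joint stands for the part that bears it (a point fixed in the world has none). Each returns a list of dicts, best first, with "p" (0 to 1); they miss things now and then, are a little off and sometimes report something else, mostly with a low value. They report only what shows in the picture. A call takes as long as a camera call. They do not tell look-alikes from the thing itself.
- ctrl.spot_in(camera, name): "position" ([column, row] as shares, 0 to 1, of the picture: columns of its width, rows of its height, amid what is visible of it).
The state is a dict: "time_s": time; "joints": joint angles; "dq": joint speeds; "tau": joint torques, N m; "eef_pos": TCP position; "ee_rot": TCP orientation; "force": force on the tool from outside, world axes, zero at the start; "wrist_torque": the same for the moment, N m; "grip_width": opening from 0.0 (shut) to 1.0 (fully open).
Only numpy, scipy, OpenCV 4.12 (cv2) and the standard library are available. Lean on these libraries where they do the work, as an engineer would, in place of code of your own. Each camera call takes 0.05 s, during which the arm holds its last target. There are 200 camera calls.

### The job

Put the new timer module into the empty square opening of the bag sealer's control panel, with its lamp window towards the back of the machine (away from the robot), and press it down until its flange lies flush on the panel. Then take the loose pointer knob, turn it so that the flat in its bore matches the flat of the module's D-shaft, push it fully onto the shaft, press knob and shaft down to the end of the shaft's sprung travel and keep pressing: finish while still holding the knob pressed in, which is how the new module is reset. Leave the other things on the bench where they are.

Things in the scene. Friction and masses are not known exactly. Their poses are not given: they have to be found in the camera images.
- sealer: The bag sealer, a grey machine fixed to the bench: a control housing 170 mm (x) x 230 mm (y), 90 mm high, with a level aluminium top panel, and a low jaw bed (60 mm high) with a raised lever (end 205 mm up) on from the housing's right-hand (-y) end. Origin on the bench, right under the centre of the panel's empty opening; +x to the back of the machine, away from the robot.
- opening (a point): Centre of the empty square opening (47 x 47 mm) in the sealer's panel, at the panel's top face, 90 mm above the bench; axes as the sealer's. The housing reaches 85 mm to -x and +x of it, 80 mm to +y and 150 mm to -y. The opening is 60 mm deep, more than the module's plug body, so the module is carried by its flange.
- other_control (a point): A finished control on the same panel, to be left alone, 98 mm to -y of the opening: flange, boss and black pointer knob, as the job will look when done. This point is the top of its knob, 54 mm above the panel; the knob is 44 mm across, the flange 56 mm in y.
- module_center (a point): The new timer module: a loose plastic block, 120 g, standing upright on the bench. This point: on its axis, 40 mm above its underside, half-way up the square grey boss it is held by (40 x 40 mm, from 33 to 47 mm high). The D-shaft stands 20 mm out of the boss, its top 67 mm above the underside. +x towards its lamp window, +z up.
- module_seat (a point): On the new module's axis at its flange's underside, 30 mm above the module's underside, axes as module_center. Meets the opening's point when fitted. The flange is 3 mm thick, 56 mm wide in y, reaching 28 mm to -x and 38 mm to +x. Below it is the black plug body, 44.5 mm square (lowest 5 mm: 40.5 mm), 30 mm long.
- lamp (a point): Middle of the clear lamp window (6 x 24 mm) on the top of the new module's flange, on its longer lip, 31 mm to +x of the axis.
- shaft_tip (a point): Centre of the top end of the new module's steel D-shaft, on its axis. The shaft is 12 mm thick, round but for one flat 2 mm from the axis; the flat faces this frame's +x. The top 2 mm is chamfered by 1.2 mm. It moves with both shaft joints.
- shaft_turn (a joint): Angle of the D-shaft in the new module (rad, growing anticlockwise from above); at 0 the flat faces the lamp window. It turns stiffly (0.02 N m) between -2.4 and 2.4 and stays where it is.
- shaft_push (a joint): How far the D-shaft is pushed down into the new module (m): 0 out, 0.003 at the end of its travel. A spring pushes back with 3 N at the start and 6 N at the end, and lifts it out again when let go.
- knob_center (a point): The loose knob: black plastic, 40 g, 32 mm high, lying on the bench bore down. This point: on its axis, 16 mm above its underside. A round skirt 44 mm across and 18 mm high carries a straight grip bar along x (see knob_bar). Pointer to +x, +z up.
- knob_bar (a point): On the loose knob's axis, half-way up its grip bar, 25 mm above the knob's underside. The bar is 12 mm wide (y) and 14 mm high (18 to 32 mm above the underside), from 20 mm to -x to 16 mm to +x; there a narrower pointer nose (7 mm wide) goes on to 26 mm, just beyond the skirt. A white line marks the pointer half.
- knob_bore (a point): Mouth of the loose knob's bore, at the centre of its underside. The bore is 15 mm deep and D-shaped: 14.2 mm across, its flat 3.1 mm from the axis on the pointer's (+x) side. It goes on when the knob's +x points as the shaft's flat faces, within about 10 degrees. Fully on, this mouth is 15 mm below the shaft's tip, 5 mm clear of the boss with the shaft out.
- old_module: Bystander: the worn-out module, like the new one but with its shaft broken off to a 4 mm stub; 51 mm high, lying loose on the bench. Origin under its centre.
- marker: Bystander: a white marker pen with a black cap, 130 mm long, 17 mm thick, lying between the module and the knob.
- screwdriver: Bystander: a screwdriver, 190 mm long, lying on the bench at the right.
- tape_roll: Bystander: a brown ring of packing tape, 110 mm across, 48 mm high.
- scanner: Bystander: a hand-held barcode scanner, about 145 mm long and 44 mm high, lying on the bench at the left.
- carton: Bystander: a small open carton, 85 x 75 x 60 mm, at the left.
- cutter: Bystander: a box cutter, 135 mm long, 14 mm high, lying in front of the sealer at the left.
There are look-alikes about, which are no part of the job. Leave any pink or yellow look-alike of the part that bears knob_center alone.

How it is judged (in metres and radians):
On the way, in this order (a step that is already met when the one before it is completed fails the run):
1. the new module sits in the opening, lamp window to the back, its flange flush on the panel (z of module_seat in the frame of opening between -0.003 and 0.002 m and horizontal distance between module_seat and opening below 0.004 m and angle between module_seat's own z axis and vertical below 0.06 rad and x of lamp in the frame of opening above 0.025 m), for 0.3 s.
2. the knob is fully on the module's D-shaft, flats matched, with the module still seated (all of step 1 and z of shaft_tip in the frame of knob_center between -0.0035 and 0.002 m and distance between shaft_tip and knob_center below 0.0045 m and angle between the x axis of knob_center and the x axis of shaft_tip, either way round below 0.4 rad and angle between the z axis of knob_center and the z axis of shaft_tip, either way round below 0.12 rad), for 0.1 s.
At the end, for the whole second after the job is handed in: Module in the opening, lamp to the back, flange within 2 mm of the panel and 4 mm of centre, upright within 0.06 rad; knob on the matched D-shaft to within 2.5 mm of the bore's end; robot still touching the knob (over 2 N) and holding the shaft in by more than 2 of its 3 mm (all of step 2 and value of joint shaft_push above 0.002 m and contact force between any of the fingers, the arm and knob above 2 N); the arm keeps its last pose, push and grip.
It fails at once if one of the other things on the bench is moved by more than 25 mm (distance of any of old_module, marker, screwdriver, tape_roll, scanner, carton, cutter from where it was at the start of the episode above 0.025 m).
It also fails if it takes over 64 s, if anything falls off the work surface, if the arm or the gripper's body presses on something with over 40 N, if the wrist force passes 120 N, or if a joint passes its speed limit or range.

## Working session

There is one attempt and no reset: what is moved stays moved. The work goes in short steps, Python scripts to look and compute and a tool call to move; the robot and the scene stay as the last step left them, time stands still between calls to the robot, and variables do not carry over. Pictures are saved under pics/ and viewed, about 8 in all and at most 12, crops included, and the job is handed in when it is done.

Besides the shell and the picture viewer there is one more tool, called after ">>>" in YAML: its name, and indented under it one key for each argument. play_rows: Moves the arm, as the interface text tells. Its arguments: {"type":"object","properties":{"motion":{"type":"array"},"fingers":{"type":"number"},"squeeze":{"type":"number"}},"required":["motion"]}

```bash
ls; mkdir -p pics; cat > h.py <<'E'
from rig import ctrl
import numpy as np, cv2
def cal(n):
    c=ctrl.get_calibration(n); return np.array(c["K"]),np.array(c["R"]),np.array(c["t"])
def ray(n,px):
    K,R,t=cal(n); d=R.T@np.linalg.solve(K,[px[0],px[1],1]); return -R.T@t,d
def atz(n,px,z):
    o,d=ray(n,px); return o+d*(z-o[2])/d[2]
def proj(n,X):
    K,R,t=cal(n); p=K@(R@np.array(X,float)+t); return p[:2]/p[2]
def tri(a,b):
    (o1,d1),(o2,d2)=ray("side",a),ray("top",b)
    A=np.c_[d1,-d2]; s=np.linalg.lstsq(A,o2-o1,rcond=None)[0]
    p,q=o1+s[0]*d1,o2+s[1]*d2
    return (p+q)/2,np.linalg.norm(p-q)
def snap(n,f):
    im=ctrl.capture(n); cv2.imwrite(f"pics/{f}.png",im[:,:,::-1]); return im
E
python3 - <<'E'
from h import *
np.set_printoptions(precision=1,suppress=True)
for n in("side","top"):
    im=snap(n,n+"0"); o,_=ray(n,(0,0)); print(n,o,cal(n)[0][0,0])
    for k in("opening","other_control","module_center","shaft_tip","lamp","knob_center","knob_bar","old_module","module_seat"):
        print(n,k,[(np.round(np.array(r["position"])*[560,420],1).tolist(),round(r["p"],2)) for r in ctrl.spot_in(n,k)][:4])
s=ctrl.sense();print(s["time_s"],s["eef_pos"],s["ee_rot"])
E
```

```text
pics
side [ 145.4 -906.2  816.3] 492.04578699988417
side opening [([359.5, 251.0], 0.83)]
side other_control [([359.5, 249.9], 0.66), ([276.7, 275.7], 0.44)]
side module_center [([297.6, 314.6], 0.81)]
side shaft_tip [([295.2, 296.8], 0.57)]
side lamp [([295.2, 313.2], 0.7)]
side knob_center [([205.1, 234.8], 0.78), ([225.3, 253.3], 0.75), ([265.9, 236.4], 0.67)]
side knob_bar [([228.3, 248.1], 0.67), ([202.7, 236.0], 0.63), ([265.5, 243.9], 0.51)]
side old_module [([227.7, 175.7], 0.65)]
side module_seat [([299.9, 312.3], 0.89)]
top [ 427.8   16.1 1467.3] 531.740927344774
top opening [([309.2, 172.3], 0.91)]
top other_control [([388.3, 247.4], 0.74), ([309.3, 174.3], 0.7)]
top module_center [([387.0, 244.4], 0.88)]
top shaft_tip []
top lamp [([385.8, 245.4], 0.68)]
top knob_center [([288.2, 239.2], 0.55), ([290.2, 273.5], 0.48), ([260.3, 292.2], 0.48)]
top knob_bar [([292.9, 276.1], 0.69), ([292.1, 235.8], 0.57), ([263.0, 288.2], 0.54)]
top old_module [([173.8, 239.7], 0.8)]
top module_seat [([391.4, 247.6], 0.78)]
1.0 [223.  475.3 231.3] [-0.   0.8  0.5 -0. ]
```

View both.

View pics/top0.png

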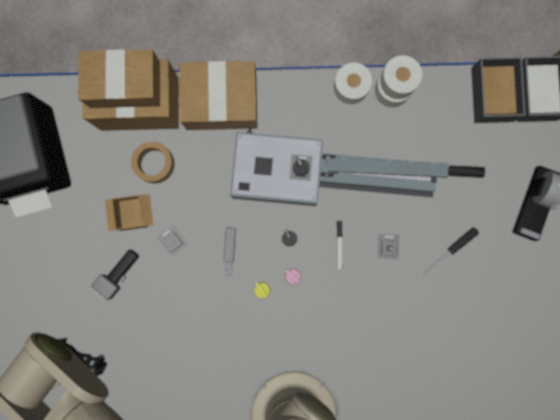

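View pics/side0.png

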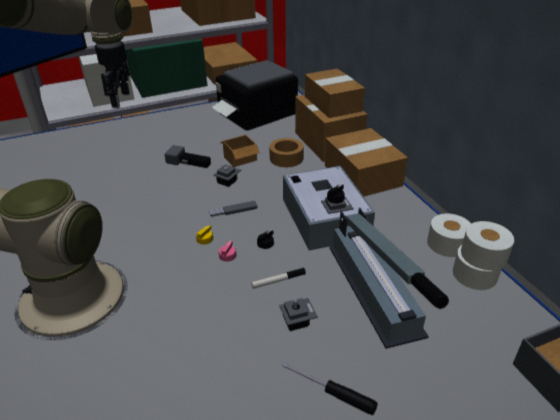

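Top view: black loose knob (289,239), with look-alikes pink (293,276) and yellow (262,290), plus the finished control's knob (301,168). New module (389,246) with shaft, versus the old one (172,240). Empty opening (263,166). In the side view the knob is at (266,240), module (297,312), opening (321,185). My choice is the black knob on the bench and the right-hand module; I'll check it in a close crop.

```bash
python3 - <<'E'
import cv2,numpy as np
t=cv2.imread("pics/top0.png");s=cv2.imread("pics/side0.png")
def c(im,x,y,w=16):
    return cv2.resize(im[y-w:y+w,x-w:x+w],(260,260),interpolation=cv2.INTER_CUBIC)
a=np.hstack([c(t,289,239),c(t,389,246),c(t,272,168,40)])
b=np.hstack([c(s,266,240),c(s,297,312,24),c(s,325,190,40)])
cv2.imwrite("pics/crop0.png",np.vstack([a,b]))
E
```

```text
(no output)
```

View pics/crop0.png

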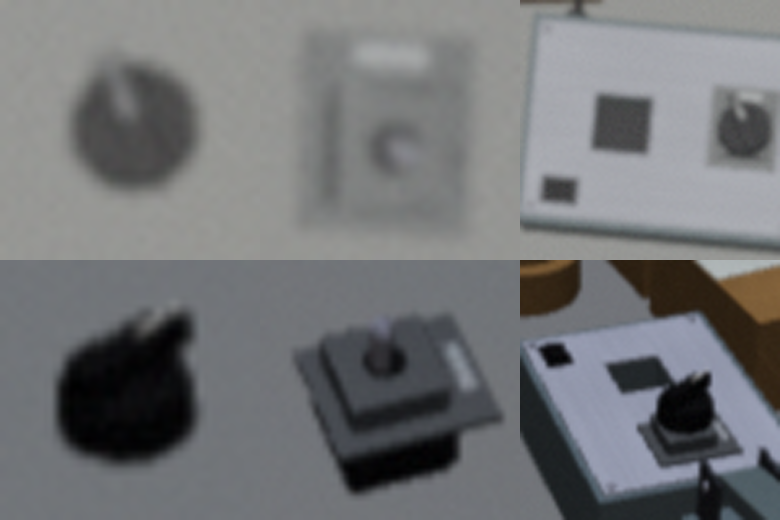

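Confirmed: the black knob's pointer faces back and slightly left; the module's lamp (bright strip) is already on its +x side. Next, averaged, contrast-stretched crops for subpixel measurement.

```bash
python3 - <<'E'
from h import *
A={n:np.mean([ctrl.capture(n).astype(float) for _ in range(16)],0) for n in("top","side")}
np.savez("avg0.npz",**A)
def c(n,x,y,w,size=390):
    im=A[n][y-w:y+w,x-w:x+w,::-1]; g=im
    lo,hi=np.percentile(g,1),np.percentile(g,99.5); g=np.clip((g-lo)/(hi-lo)*255,0,255).astype(np.uint8)
    g=cv2.resize(g,(size,size),interpolation=cv2.INTER_CUBIC); k=size/(2*w)
    for i in range(0,2*w,5):
        p=int((i+.5)*k); cv2.line(g,(p,0),(p,6),(0,0,255),1);cv2.line(g,(0,p),(6,p),(0,0,255),1)
        if i%10==0:
            cv2.putText(g,str(x-w+i),(p-8,18),0,.35,(0,0,255),1);cv2.putText(g,str(y-w+i),(8,p+4),0,.35,(0,0,255),1)
    return g
cv2.imwrite("pics/crop1.png",np.hstack([c("top",389,246,14),c("side",297,312,20)]))
# opening, dark blob on panel
for n,p in(("top",(263,166)),("side",(321,185))):
    x,y=p;w=18;g=cv2.resize(A[n][y-w:y+w,x-w:x+w].mean(2).astype(np.float32),None,fx=8,fy=8,interpolation=cv2.INTER_CUBIC)
    th=(g.min()+np.percentile(g,80))/2; m=(g<th).astype(np.uint8)
    cs,_=cv2.findContours(m,0,1); cs=[q for q in cs if cv2.pointPolygonTest(q,(w*8,w*8),False)>0]
    q=max(cs,key=cv2.contourArea); ap=cv2.approxPolyDP(q,0.08*cv2.arcLength(q,True),True)[:,0]
    P=(ap+.5)/8-.5+[x-w,y-w]; W=np.array([atz(n,a,90)for a in P])[:,:2]
    M=cv2.moments(q);ce=np.array([M['m10'],M['m01']])/M['m00'];ce=(ce+.5)/8-.5+[x-w,y-w]
    print(n,P.round(1).tolist(),W.round(1).tolist(),"cen",ce.round(2),atz(n,ce,90).round(1)); globals()[n]=ce
print(tri(side,top))
E
```

```text
top [[255.7, 157.1], [254.1, 172.8], [270.1, 174.4], [271.8, 158.6]] [[683.7, 80.3], [642.2, 85.4], [636.9, 43.7], [678.7, 38.1]] cen [262.94 165.7 ] [660.4  61.8  90. ]
side [[311.7, 182.1], [328.8, 188.9], [321.3, 202.4], [338.4, 202.4], [338.4, 186.2]] [[643.1, 85.5], [670.0, 37.8], [624.7, -8.9], [664.3, -26.2], [699.3, 39.2]] cen [327.57 190.84] [663.   31.2  90. ]
(array([670.63917678,  59.67980155,  69.08815224]), np.float64(14.358521525497645))
```

View pics/crop1.png

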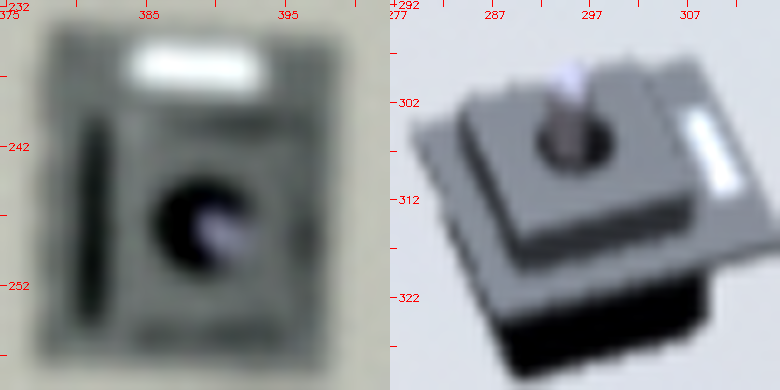

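```bash
cat >> h.py <<'E'
from scipy.optimize import minimize
from scipy.ndimage import map_coordinates, gaussian_filter
def rect(x0,x1,y0,y1,n=40):
    s=(np.arange(n)+.5)/n; o=np.ones(n)
    P=np.r_[np.c_[x0*o,y0+(y1-y0)*s],np.c_[x1*o,y0+(y1-y0)*s],np.c_[x0+(x1-x0)*s,y0*o],np.c_[x0+(x1-x0)*s,y1*o]]
    N=np.r_[np.c_[-o,0*o],np.c_[o,0*o],np.c_[0*o,-o],np.c_[0*o,o]]
    return P,N
def circ(r,n=120):
    a=np.arange(n)*2*np.pi/n; N=np.c_[np.cos(a),np.sin(a)]; return r*N,N
def fit(im,cam,shape,z,g0,yaw0=0,sign=0,noyaw=False,e=2.0):
    """pose of a flat outline at height z; sign +1: brighter outside; e: half step across the edge (mm)"""
    G=gaussian_filter(im.mean(2),0.5); P,N=shape; K,R,t=cal(cam)
    def val(v):
        yw=yaw0 if noyaw else v[2]/30; c,s=np.cos(yw),np.sin(yw); M=np.array([[c,s],[-s,c]])
        out=[]
        for k in(-e,e):
            Q=(P+k*N)@M+v[:2]; X=np.c_[Q,np.full(len(Q),z)]@R.T+t; u=X@K.T; u=u[:,:2]/u[:,2:]
            out.append(map_coordinates(G,[u[:,1],u[:,0]],order=1))
        d=out[1]-out[0]
        return -(sign*np.clip(sign*d,-5,60)*sign).mean() if sign else -np.abs(d).mean()
    best=None
    for dx in(-6,-2,2,6):
        for dy in(-6,-2,2,6):
            r=minimize(val,[g0[0]+dx,g0[1]+dy,yaw0*30],method="Nelder-Mead",options=dict(initial_simplex=np.array([[g0[0]+dx,g0[1]+dy,yaw0*30],[g0[0]+dx+3,g0[1]+dy,yaw0*30],[g0[0]+dx,g0[1]+dy+3,yaw0*30],[g0[0]+dx,g0[1]+dy,yaw0*30+3]])))
            if best is None or r.fun<best.fun: best=r
    return np.round([*best.x[:2],np.degrees(yaw0 if noyaw else best.x[2]/30),-best.fun],2)
E
python3 - <<'E'
from h import *
np.set_printoptions(suppress=True,precision=2)
A=np.load("avg0.npz")
print("expected-side knob/module guesses")
for nm,t,s in(("knob",(289,239),(266,241)),("module lamp",(388.6,236.2),(309.3,306.8)),("tip",(391,248.5),(295,299))): print(nm,tri(s,t),atz("top",t,33))
m=atz("top",(388.5,247),33); k=atz("top",(289.5,239),9)
for sg in(0,):
  print("opening top",fit(A["top"],"top",rect(-23.5,23.5,-23.5,23.5),90,(660,62),-.12,1), "s=21",fit(A["top"],"top",rect(-21,21,-21,21),90,(660,62),-.12,1))
  print("opening side",fit(A["side"],"side",rect(-23.5,23.5,-23.5,23.5),90,(660,62),-.12,1))
  print("panel top",fit(A["top"],"top",rect(-85,85,-150,80),90,(660,62),-.12,0))
  print("panel side",fit(A["side"],"side",rect(-85,85,-150,80),90,(660,62),-.12,0))
  print("mod flange top",fit(A["top"],"top",rect(-28,38,-28,28),33,m,0,1))
  print("mod flange side",fit(A["side"],"side",rect(-28,38,-28,28),33,m,0,0))
  print("mod boss side",fit(A["side"],"side",rect(-20,20,-20,20),47,m,0,0))
  print("mod lamp top",fit(A["top"],"top",(rect(28,34,-12,12)),33,m,0,-1),"side",fit(A["side"],"side",(rect(28,34,-12,12)),33,m,0,-1))
  print("knob skirt top",fit(A["top"],"top",circ(22),18,k,0,1,True),"side z18",fit(A["side"],"side",circ(22),9,k,0,1,True))
E
```

```text
expected-side knob/module guesses
knob (array([471.75,  -3.31,   9.31]), np.float64(4.805313346402834)) [468.79  -2.24  33.  ]
module lamp (array([ 469.16, -269.84,   36.44]), np.float64(1.1068395803666102)) [ 469.77 -270.73   33.  ]
tip (array([ 436.31, -267.96,   71.68]), np.float64(0.059274366872856366)) [ 436.57 -275.84   33.  ]
opening top [660.5   61.73  -6.7   41.62] s=21 [660.49  61.88  -6.64  42.79]
opening side [661.16  64.17  -8.    42.72]
panel top [653.74  66.32  -6.7   18.92]
panel side [658.93  60.62  -7.01  24.97]
mod flange top [ 439.86 -267.47   -4.53    9.64]
mod flange side [ 436.48 -266.93   -5.64   25.25]
mod boss side [ 440.15 -266.66   -4.3    21.9 ]
mod lamp top [ 438.22 -268.2    -5.16   15.59] side [ 438.96 -264.61   -6.1    31.47]
knob skirt top [471.67  -2.62   0.    32.99] side z18 [469.56  -8.29   0.    38.87]
```

```bash
cat >> h.py <<'E'
from scipy.spatial.transform import Rotation as Ro
def to(x,y,z,ang=None,half=True):
    s=ctrl.sense(); q=np.array(s["ee_rot"]); R=Ro.from_quat(q[[1,2,3,0]]).as_matrix(); p=np.array(s["eef_pos"])
    a=np.degrees(np.arctan2(R[1,0],R[0,0])); d=np.array([x,y,z])-p
    turn=0 if ang is None else -((ang-a+90)%180-90)   # about tool z (down)
    Rn=R@Ro.from_rotvec([0,0,np.radians(turn)]).as_matrix()
    print("t",s["time_s"],"p",p.round(1),"x-ang",round(a,2),"tilt",round(np.degrees(np.arccos(-R[2,2])),2),"j",np.round(s["joints"],2),"F",np.round(s["force"],1),"grip",round(s["grip_width"]*85.4,1))
    print(" turn z",round(turn,2),"shift then (tool axes after turn)",(Rn.T@d).round(1))
E
python3 -c "
from h import *
to(439,-267,140,-5)"
```

```text
t 2.6 p [223.1 475.3 231.3] x-ang 64.86 tilt 0.0 j [ 0.91  0.31  1.5   0.    1.33 -0.22] F [-1.2 -0.4 -0. ] grip 85.5
 turn z 69.86 shift then (tool axes after turn) [279.8 720.6  91.3]
```

>>> play_rows:
  motion:
    - [[0, 0, 0], [0, 0, 7]]
    - [[0, 0, 0], [0, 0, 7]]
    - [[0, 0, 0], [0, 0, 7]]
    - [[0, 0, 0], [0, 0, 7]]
    - [[0, 0, 0], [0, 0, 7]]
    - [[0, 0, 0], [0, 0, 7]]
    - [[0, 0, 0], [0, 0, 7]]
    - [[0, 0, 0], [0, 0, 7]]
    - [[0, 0, 0], [0, 0, 7]]
    - [[0, 0, 0], [0, 0, 7]]
  fingers: 70
  squeeze: 40

```text
time_s: 3.43
eef_pos: [223.1, 475.3, 231.3]
ee_rot: [-0.0, 0.999, -0.048, 0.0]
force: [-0.6, -0.6, -0.7]
grip_width: 0.82
```

>>> play_rows:
  motion:
    - [[14, 36, 4], [0, 0, 0]]
    - [[14, 36, 4], [0, 0, 0]]
    - [[14, 36, 4], [0, 0, 0]]
    - [[14, 36, 4], [0, 0, 0]]
    - [[14, 36, 4], [0, 0, 0]]
    - [[14, 36, 4], [0, 0, 0]]
    - [[14, 36, 4], [0, 0, 0]]
    - [[14, 36, 4], [0, 0, 0]]
    - [[14, 36, 4], [0, 0, 0]]
    - [[14, 36, 4], [0, 0, 0]]
    - [[14, 36, 4], [0, 0, 0]]
    - [[14, 36, 4], [0, 0, 0]]
    - [[14, 36, 4], [0, 0, 0]]
    - [[14, 36, 4], [0, 0, 0]]
    - [[14, 36, 4], [0, 0, 0]]
    - [[14, 36, 4], [0, 0, 0]]
    - [[14, 36, 4], [0, 0, 0]]
    - [[14, 36, 4], [0, 0, 0]]
    - [[14, 36, 4], [0, 0, 0]]
    - [[14, 36, 4], [0, 0, 0]]

```text
time_s: 5.1
eef_pos: [437.6, -269.0, 151.1]
ee_rot: [0.0, 0.999, -0.045, 0.0]
force: [0.1, -0.0, 0.6]
grip_width: 0.822
```

```bash
python3 -c "
from h import *
to(439,-267,36,-5)"
```

```text
t 5.1 p [ 437.6 -269.   151.1] x-ang -5.17 tilt 0.01 j [-0.78  0.37  1.64  0.    1.13 -0.69] F [ 0.1 -0.   0.6] grip 70.2
 turn z -0.17 shift then (tool axes after turn) [  1.2  -2.1 115.1]
```

>>> play_rows:
  motion:
    - [[0, 0, 16], [0, 0, 0]]
    - [[0, 0, 16], [0, 0, 0]]
    - [[0, 0, 16], [0, 0, 0]]
    - [[0, 0, 16], [0, 0, 0]]
    - [[0, 0, 16], [0, 0, 0]]
    - [[0, 0, 16], [0, 0, 0]]
    - [[0, 0, 12], [0, 0, 0]]
    - [[0, 0, 7], [0, 0, 0]]
    - [[0, 0, 0], [0, 0, 0]]

```text
time_s: 5.85
eef_pos: [436.9, -266.5, 35.2]
ee_rot: [-0.001, 0.999, -0.045, -0.001]
force: [-0.3, 0.8, 0.0]
grip_width: 0.824
```

```bash
python3 - <<'E'
from h import *
to(439,-267,36,-5)
A={n:snap(n,n+"1") for n in("side","top")}
im=A["side"][270:350,250:350,::-1]; im=np.clip(im.astype(float)*1.6,0,255).astype(np.uint8)
cv2.imwrite("pics/crop2.png",cv2.resize(im,None,fx=7,fy=7,interpolation=cv2.INTER_CUBIC))
E
```

```text
t 5.85 p [ 436.9 -266.5   35.2] x-ang -5.14 tilt 0.13 j [-0.78  0.53  1.75 -0.    0.86 -0.69] F [-0.3  0.8  0. ] grip 70.3
 turn z -0.14 shift then (tool axes after turn) [ 2.1  0.3 -0.8]
```

View pics/crop2.png

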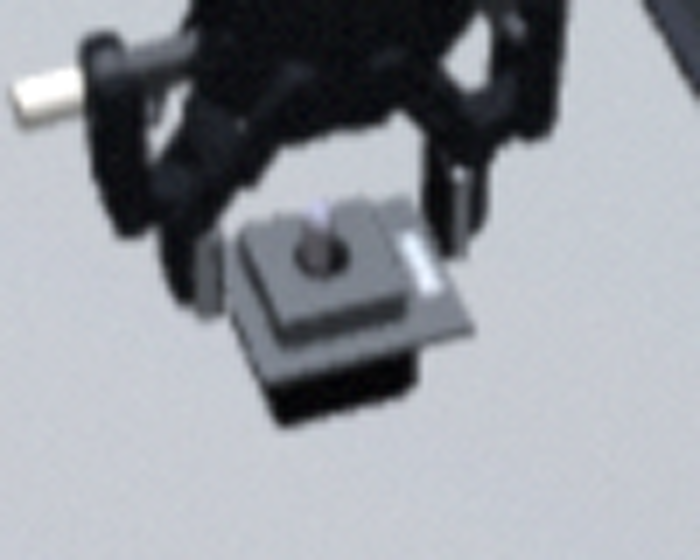

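>>> play_rows:
  motion:
    - [[1, 0, 1.5], [0, 0, 0]]
    - [[0, 0, 0], [0, 0, 0]]
    - [[0, 0, 0], [0, 0, 0]]
    - [[0, 0, 0], [0, 0, 0]]
    - [[0, 0, 0], [0, 0, 0]]
    - [[0, 0, 0], [0, 0, 0]]
    - [[0, 0, 0], [0, 0, 0]]
  fingers: 30
  squeeze: 60

```text
time_s: 6.53
eef_pos: [438.8, -267.4, 35.7]
ee_rot: [0.001, 0.999, -0.045, 0.001]
force: [-0.5, 0.1, 5.8]
grip_width: 0.448
```

>>> play_rows:
  motion:
    - [[0, 0, -15], [0, 0, 0]]
    - [[0, 0, -30], [0, 0, 0]]
    - [[0, 0, -30], [0, 0, 0]]
    - [[0, 0, -30], [0, 0, 0]]
    - [[0, 0, -30], [0, 0, 0]]
    - [[0, 0, -15], [0, 0, 0]]
    - [[0, 0, 0], [0, 0, 0]]

```text
time_s: 7.12
eef_pos: [439.4, -267.9, 188.3]
ee_rot: [0.002, 0.999, -0.045, 0.002]
force: [0.3, -1.0, -0.6]
grip_width: 0.449
```

```bash
python3 - <<'E'
from h import *
to(630,62,184,-7)
# bring it towards the side camera option
A=np.mean([ctrl.capture("side").astype(float) for _ in range(8)],0); np.save("lift.npy",A)
c=proj("side",ctrl.sense()["eef_pos"]).astype(int); print(c)
im=A[c[1]-36:c[1]+36,c[0]-48:c[0]+48,::-1]; im=np.clip(im*1.6,0,255).astype(np.uint8)
cv2.imwrite("pics/crop3.png",cv2.resize(im,None,fx=8,fy=8,interpolation=cv2.INTER_CUBIC))
E
```

```text
t 7.1167 p [ 439.4 -267.9  188.3] x-ang -5.13 tilt 0.38 j [-0.78  0.32  1.6  -0.    1.21 -0.69] F [ 0.3 -1.  -0.6] grip 38.4
 turn z 1.87 shift then (tool axes after turn) [ 148.9 -350.7    3.6]
[296 257]
```

View pics/crop3.png

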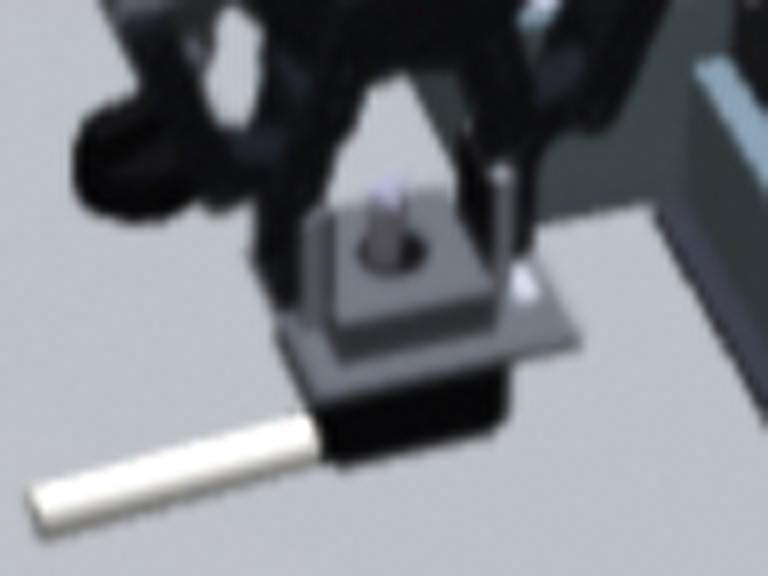

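>>> play_rows:
  motion:
    - [[0, 0, 0], [0, 0, 7]]
    - [[0, 0, 0], [0, 0, 7]]
    - [[0, 0, 0], [0, 0, 7]]
    - [[0, 0, 0], [0, 0, 7]]
    - [[0, 0, 0], [0, 0, 7]]
    - [[0, 0, 0], [0, 0, 0]]

```text
time_s: 8.02
eef_pos: [438.3, -266.9, 184.4]
ee_rot: [-0.0, 0.939, -0.345, -0.0]
force: [0.1, 0.4, -1.2]
grip_width: 0.449
```

```bash
python3 - <<'E'
from h import *
to(630,62,184,-7)
A=np.mean([ctrl.capture("side").astype(float) for _ in range(8)],0); np.save("lift2.npy",A)
E
```

```text
t 8.0167 p [ 438.3 -266.9  184.4] x-ang -40.39 tilt 0.05 j [-0.78  0.33  1.6  -0.    1.21 -0.07] F [ 0.1  0.4 -1.2] grip 38.3
 turn z -33.39 shift then (tool axes after turn) [ 150.2 -349.8    0.4]
```

>>> play_rows:
  motion:
    - [[0, 0, 0], [0, 0, -7]]
    - [[0, 0, 0], [0, 0, -7]]
    - [[0, 0, 0], [0, 0, -7]]
    - [[0, 0, 0], [0, 0, -7]]
    - [[0, 0, 0], [0, 0, -7]]
    - [[0, 0, 0], [0, 0, -7]]
    - [[0, 0, 0], [0, 0, -7]]
    - [[0, 0, 0], [0, 0, -7]]
    - [[0, 0, 0], [0, 0, -7]]
    - [[0, 0, 0], [0, 0, -7]]
    - [[0, 0, 0], [0, 0, 0]]

```text
time_s: 9.33
eef_pos: [438.4, -267.0, 184.8]
ee_rot: [0.0, 0.966, 0.26, -0.0]
force: [-0.2, -0.6, -0.8]
grip_width: 0.449
```

```bash
python3 - <<'E'
from h import *
to(630,62,184,-7)
A=np.mean([ctrl.capture("side").astype(float) for _ in range(8)],0); np.save("lift3.npy",A)
rows=[]
B=[np.load(f) for f in("lift.npy","lift2.npy","lift3.npy")]
for b in B:
    im=np.clip(b[225:265,278:314,::-1]*1.8,0,255).astype(np.uint8)
    rows.append(cv2.resize(im,(260,290),interpolation=cv2.INTER_CUBIC))
cv2.imwrite("pics/crop4.png",np.hstack(rows))
K,R,t=cal("side"); print("image right dir deg",np.degrees(np.arctan2(R[0,1],R[0,0])),"tip proj",proj("side",[439.4,-267.9,188.3-35.7+67]),"hole",proj("side",[439.4,-267.9,188.3-35.7+47]))
E
```

```text
t 9.3333 p [ 438.4 -267.   184.8] x-ang 30.15 tilt 0.0 j [-0.78  0.33  1.6  -0.    1.21 -1.3 ] F [-0.2 -0.6 -0.8] grip 38.3
 turn z 37.15 shift then (tool axes after turn) [ 150.1 -349.9    0.8]
image right dir deg -22.139579637662862 tip proj [297.06447148 243.16322222] hole [296.96533902 251.25391361]
```

View pics/crop4.png

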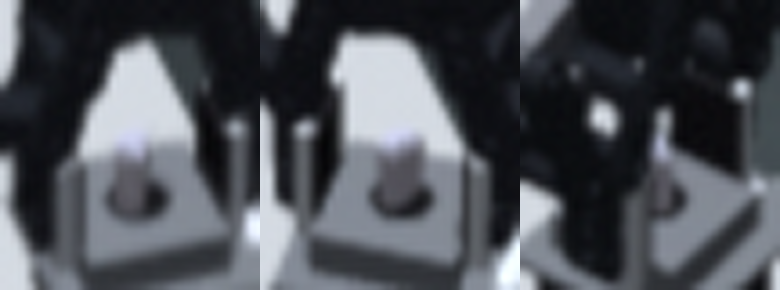

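>>> play_rows:
  motion:
    - [[0, 0, 0], [0, 0, 7]]
    - [[0, 0, 0], [0, 0, 7]]
    - [[0, 0, 0], [0, 0, 7]]
    - [[0, 0, 0], [0, 0, 7]]
    - [[0, 0, 0], [0, 0, 7]]
    - [[0, 0, 0], [0, 0, 2]]
    - [[0, -35, 0], [0, 0, 0]]
    - [[0, -35, 0], [0, 0, 0]]
    - [[0, -35, 0], [0, 0, 0]]
    - [[0, -35, 0], [0, 0, 0]]
    - [[0, -35, 0], [0, 0, 0]]
    - [[0, -35, 0], [0, 0, 0]]
    - [[0, -35, 0], [0, 0, 0]]
    - [[0, -35, 0], [0, 0, 0]]
    - [[0, -35, 0], [0, 0, 0]]
    - [[0, -35, 0], [0, 0, 0]]

```text
time_s: 11.07
eef_pos: [481.8, 82.1, 185.0]
ee_rot: [-0.0, 0.998, -0.063, 0.0]
force: [0.8, -0.2, -1.3]
grip_width: 0.445
```

>>> play_rows:
  motion:
    - [[30, 0, 0], [0, 0, 0]]
    - [[30, 0, 0], [0, 0, 0]]
    - [[30, 0, 0], [0, 0, 0]]
    - [[30, 0, 0], [0, 0, 0]]
    - [[30, 0, 0], [0, 0, 0]]
    - [[30, 0, 0], [0, 0, 0]]
    - [[20, 0, 10], [0, 0, 0]]
    - [[15, 0, 15], [0, 0, 0]]
    - [[0, 0, 10], [0, 0, 0]]
    - [[0, 0, 0], [0, 0, 0]]

```text
time_s: 11.9
eef_pos: [694.2, 53.5, 146.3]
ee_rot: [-0.0, 0.998, -0.063, -0.003]
force: [-1.0, 0.3, -1.2]
grip_width: 0.449
```

```bash
python3 - <<'E'
from h import *
np.set_printoptions(suppress=True,precision=2)
to(660.7,62.5,145,-6.9)
p=ctrl.sense()["eef_pos"]; A={n:np.mean([ctrl.capture(n).astype(float) for _ in range(6)],0) for n in("top","side")}
np.savez("hover.npz",**A); zt=p[2]-2.7
print("flange side",fit(A["side"],"side",rect(-28,38,-28,28),zt,p,-.12,0),"boss",fit(A["side"],"side",rect(-20,20,-20,20),zt+14,p,-.12,0))
print("flange side underside",fit(A["side"],"side",rect(-22.2,22.2,-22.2,22.2),zt-3,p,-.12,0))
ims=[]
for n in A:
    c=proj(n,[660,62,110]).astype(int); im=A[n][c[1]-30:c[1]+30,c[0]-40:c[0]+40,::-1]
    ims.append(cv2.resize(np.clip(im*1.4,0,255).astype(np.uint8),(390,293),interpolation=cv2.INTER_CUBIC))
cv2.imwrite("pics/crop5.png",np.hstack(ims))
E
```

```text
t 11.9 p [694.2  53.5 146.3] x-ang -7.18 tilt 0.31 j [-0.09  0.77  1.    0.    1.38  0.03] F [-1.   0.3 -1.2] grip 38.3
 turn z -0.28 shift then (tool axes after turn) [-34.3  -4.9   1.5]
flange side [685.34  23.86  -9.85  30.85] boss [700.93  60.14  -6.96  15.62]
flange side underside [681.    24.65  82.1   36.81]
```

View pics/crop5.png

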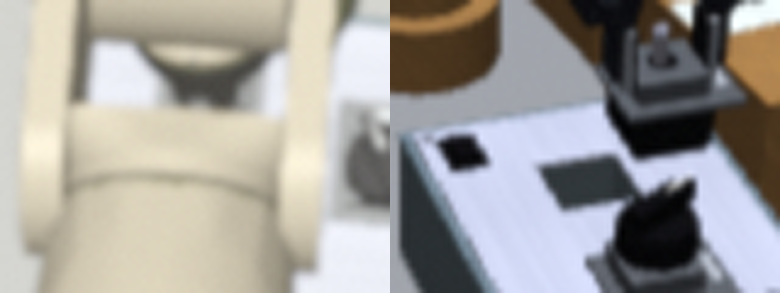

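>>> play_rows:
  motion:
    - [[-17, -2.5, 0], [0, 0, -0.3]]
    - [[-17, -2.4, 2], [0, 0, 0]]
    - [[0, 0, 0], [0, 0, 0]]
    - [[0, 0, 0], [0, 0, 0]]
    - [[0, 0, 0], [0, 0, 0]]

```text
time_s: 12.92
eef_pos: [662.7, 62.3, 148.1]
ee_rot: [0.0, 0.998, -0.06, 0.0]
force: [-0.1, -0.2, -0.8]
grip_width: 0.446
```

```bash
python3 - <<'E'
from h import *
np.set_printoptions(suppress=True,precision=2)
to(660.6,62.3,127,-6.9)
p=np.array(ctrl.sense()["eef_pos"]); a=np.mean([ctrl.capture("side").astype(float) for _ in range(6)],0)
g=p; z=p[2]-2.7
print("boss",fit(a,"side",rect(-20,20,-20,20),z+14,g,-.12,0),"flange",fit(a,"side",rect(-28,38,-28,28),z,g,-.12,0),"lamp",fit(a,"side",rect(28,34,-12,12),z,g,-.12,-1))
c=proj("side",[660,62,110]).astype(int); im=a[c[1]-40:c[1]+40,c[0]-50:c[0]+50,::-1]
im=cv2.resize(np.clip(im*1.4,0,255).astype(np.uint8),None,fx=7,fy=7,interpolation=cv2.INTER_CUBIC)
y=np.radians(-6.9);Rz=np.array([[np.cos(y),-np.sin(y)],[np.sin(y),np.cos(y)]])
def draw(h,zz,ctr,col):
    P=[proj("side",[*(Rz@np.array(q)*h+ctr),zz]) for q in((1,1),(1,-1),(-1,-1),(-1,1))]
    P=np.round((np.array(P)-c+[50.5,40.5])*7).astype(int); cv2.polylines(im,[P],True,col,1)
draw(23.5,90,np.array([660.6,62.3]),(0,255,0)); draw(20.2,p[2]-35.7,p[:2],(0,0,255)); draw(22.2,p[2]-30.7,p[:2],(0,255,255))
cv2.imwrite("pics/crop6.png",im)
E
```

```text
t 12.9167 p [662.7  62.3 148.1] x-ang -6.85 tilt 0.06 j [-0.08  0.69  1.13 -0.    1.32  0.04] F [-0.1 -0.2 -0.8] grip 38.1
 turn z 0.05 shift then (tool axes after turn) [-2.1  0.2 21.1]
boss [658.04  80.09 -25.45  21.85] flange [660.63  61.76 -17.05  22.42] lamp [668.9   71.74 -27.83  23.69]
```

View pics/crop6.png

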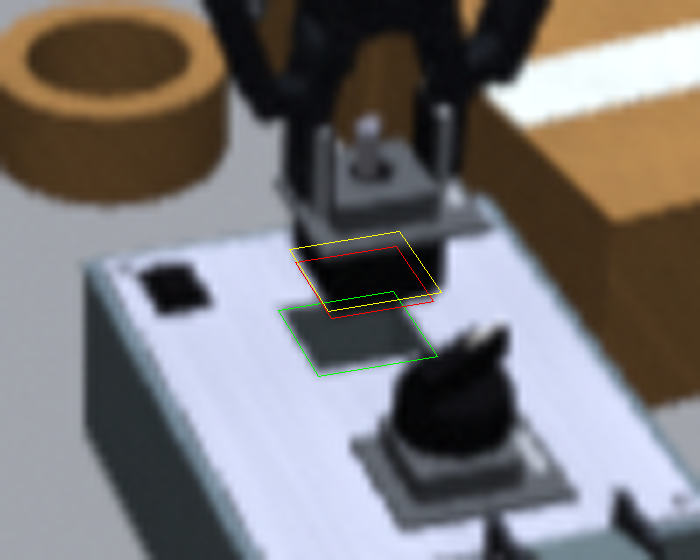

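>>> play_rows:
  motion:
    - [[-2, 0, 5], [0, 0, 0]]
    - [[0, 0, 5], [0, 0, 0]]
    - [[0, 0, 5], [0, 0, 0]]
    - [[0, 0, 4], [0, 0, 0]]
    - [[0, 0, 4], [0, 0, 0]]
    - [[0, 0, 3], [0, 0, 0]]
    - [[0, 0, 0], [0, 0, 0]]
    - [[0, 0, 0], [0, 0, 0]]

```text
time_s: 13.88
eef_pos: [660.1, 62.8, 121.7]
ee_rot: [0.0, 0.998, -0.06, -0.0]
force: [0.1, 0.7, -1.1]
grip_width: 0.45
```

>>> play_rows:
  motion:
    - [[0, 0, 2], [0, 0, 0]]
    - [[0, 0, 2], [0, 0, 0]]
    - [[0, 0, 2], [0, 0, 0]]
    - [[0, 0, 0], [0, 0, 0]]
    - [[0, 0, 0], [0, 0, 0]]

```text
time_s: 14.3
eef_pos: [660.1, 62.8, 115.7]
ee_rot: [0.0, 0.998, -0.06, -0.0]
force: [0.2, -0.1, -1.0]
grip_width: 0.446
```

In, with no side force. Continuing down to the flange.

>>> play_rows:
  motion:
    - [[0, 0, 3], [0, 0, 0]]
    - [[0, 0, 3], [0, 0, 0]]
    - [[0, 0, 3], [0, 0, 0]]
    - [[0, 0, 3], [0, 0, 0]]
    - [[0, 0, 3], [0, 0, 0]]
    - [[0, 0, 2], [0, 0, 0]]
    - [[0, 0, 1], [0, 0, 0]]
    - [[0, 0, 0], [0, 0, 0]]
    - [[0, 0, 0], [0, 0, 0]]

```text
time_s: 15.05
eef_pos: [660.2, 62.8, 97.9]
ee_rot: [0.0, 0.998, -0.06, 0.0]
force: [0.7, 0.3, -0.7]
grip_width: 0.447
```

>>> play_rows:
  motion:
    - [[0, 0, 1], [0, 0, 0]]
    - [[0, 0, 1], [0, 0, 0]]
    - [[0, 0, 1], [0, 0, 0]]
    - [[0, 0, 1], [0, 0, 0]]
    - [[0, 0, 0], [0, 0, 0]]
    - [[0, 0, 0], [0, 0, 0]]

```text
time_s: 15.55
eef_pos: [660.2, 62.8, 95.7]
ee_rot: [0.0, 0.998, -0.06, 0.001]
force: [-6.4, -0.2, 9.6]
grip_width: 0.445
```

>>> play_rows:
  motion:
    - [[0, 0, 1.5], [0, 0, 0]]
    - [[0, 0, 0], [0, 0, 0]]
    - [[0, 0, -3], [0, 0, 0]]
    - [[0, 0, 0], [0, 0, 0]]

```text
time_s: 15.88
eef_pos: [660.3, 62.8, 96.1]
ee_rot: [0.0, 0.998, -0.06, 0.001]
force: [0.3, -0.1, -1.3]
grip_width: 0.445
```

>>> play_rows:
  motion:
    - [[0, 0, 0], [0, 0, 0]]
    - [[0, 0, 0], [0, 0, 0]]
    - [[0, 0, 0], [0, 0, 0]]
    - [[0, 0, 0], [0, 0, 0]]
    - [[0, 0, -10], [0, 0, 0]]
    - [[0, 0, -25], [0, 0, 0]]
    - [[0, 0, -30], [0, 0, 0]]
    - [[0, 0, -25], [0, 0, 0]]
    - [[-36, 0, 0], [0, 0, 0]]
    - [[-36, 0, 0], [0, 0, 0]]
    - [[-36, 0, 0], [0, 0, 0]]
    - [[-36, 0, 0], [0, 0, 0]]
    - [[-36, 0, 0], [0, 0, 0]]
    - [[-36, 0, 0], [0, 0, 0]]
    - [[0, 0, 0], [0, 0, 0]]
  fingers: 60

```text
time_s: 17.13
eef_pos: [440.2, 89.6, 185.4]
ee_rot: [-0.0, 0.998, -0.059, -0.002]
force: [0.4, 0.1, 0.2]
grip_width: 0.702
```

```bash
python3 - <<'E'
from h import *
np.set_printoptions(suppress=True,precision=2)
to(471.5,-3,140,0)
A={n:np.mean([ctrl.capture(n).astype(float) for _ in range(12)],0) for n in("top","side")}
np.savez("seated.npz",**A); g=(660,62)
for n in A: print(n,"boss",fit(A[n],n,rect(-20,20,-20,20),107,g,-.12,0),"flange",fit(A[n],n,rect(-28,38,-28,28),93,g,-.12,0),"lamp",fit(A[n],n,rect(28,34,-12,12),93,g,-.12,-1))
# axis pixel marks in crops
B=np.load("avg0.npz")
def crop(a,n,X,w,size=390,gain=1.4,marks=()):
    c=np.round(proj(n,X)).astype(int); im=a[c[1]-w:c[1]+w,c[0]-w:c[0]+w,::-1]
    im=cv2.resize(np.clip(im*gain,0,255).astype(np.uint8),(size,size),interpolation=cv2.INTER_CUBIC); k=size/2/w
    for m,col in marks:
        q=((proj(n,m)-c+w+.5)*k).astype(int); cv2.circle(im,tuple(map(int,q)),2,col,-1)
    return im
t=[(np.array([660.3,62.6,z]),c) for z,c in((127,(0,0,255)),(107,(0,255,0)))]
r1=np.hstack([crop(A["top"],"top",[660,62,110],16,marks=t),crop(A["side"],"side",[660,62,110],18,marks=t)])
cv2.imwrite("pics/crop7.png",r1)
a=B["top"]; k=np.array([471.6,-2.7]); P=crop(a,"top",[*k,18],14,size=390)
S=crop(B["side"],"side",[*k,18],14,size=390)
cv2.imwrite("pics/crop7.png",cv2.resize(np.vstack([r1,np.hstack([P,S])]),(600,600)))
E
```

```text
t 17.1333 p [440.2  89.6 185.4] x-ang -6.76 tilt 0.2 j [-0.06  0.19  1.78  0.    1.17  0.06] F [0.4 0.1 0.2] grip 60.0
 turn z -6.76 shift then (tool axes after turn) [31.5 92.6 45.2]
top boss [665.29  67.2   -5.69  11.13] flange [661.89  62.35  -7.07  16.37] lamp [661.27  62.78  -7.21  13.82]
side boss [661.32  63.43  -4.23  21.53] flange [661.02  62.51  -7.07  27.29] lamp [671.99  48.01   1.23  21.57]
```

View pics/crop7.png

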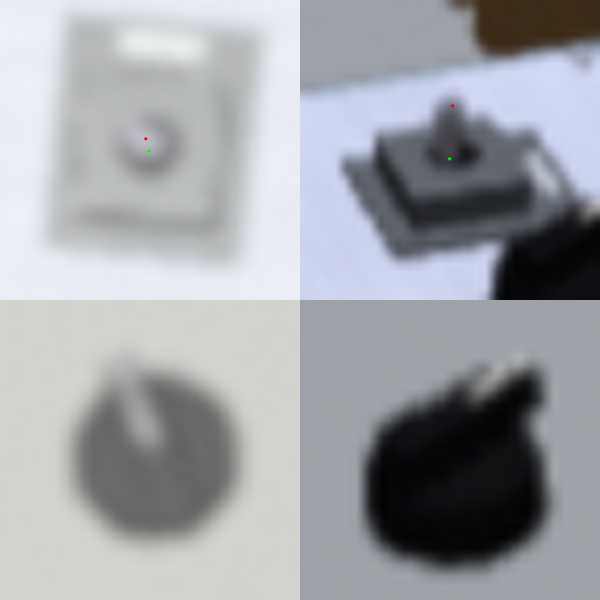

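```bash
cat > dfit.py <<'E'
from h import *
S=6
def poly(n,P,c,w):
    q=np.array([proj(n,X) for X in P]); return ((q-c+w+.5)*S-.5)
def model(n,ax,base,th,hr,c,w):
    a=np.linspace(-np.pi,np.pi,90,endpoint=False); C=np.c_[np.cos(a),np.sin(a)]
    D=C*6; D[:,0]=np.minimum(D[:,0],2); R=np.array([[np.cos(th),-np.sin(th)],[np.sin(th),np.cos(th)]]); D=D@R.T
    ring=lambda P,z:np.c_[P+ax,np.full(len(P),z)]
    m=[np.zeros((2*w*S,2*w*S),np.float32) for _ in range(3)]
    f=lambda im,p:cv2.fillPoly(im,[np.round(p*16).astype(np.int32)],1.0,shift=4)
    f(m[0],poly(n,ring(C*hr,base),c,w))
    pts=np.r_[poly(n,ring(D,base-1),c,w),poly(n,ring(D,base+18),c,w)].astype(np.float32)
    f(m[1],cv2.convexHull(pts)[:,0]); 
    top=poly(n,ring(D*0.95,base+19.5),c,w); f(m[2],top); m[1]=np.maximum(m[1]-m[2],0); m[0]=m[0]*(1-m[1])*(1-m[2])
    return [cv2.resize(cv2.GaussianBlur(x,(0,0),S*0.75),(2*w,2*w),interpolation=cv2.INTER_AREA) for x in m]
def run(tag,im,n,ax,base,myaw,w):
    c=np.round(proj(n,[*ax,base+8])).astype(int); I=im[c[1]-w:c[1]+w,c[0]-w:c[0]+w].mean(2)
    y,x=np.mgrid[:2*w,:2*w]
    res=[]
    for turn in range(-180,180,15):
        b=1e9
        for hr in(7.5,9):
            for dx in(-2,0,2):
                for dy in(-2,0,2):
                    M=model(n,np.array(ax)+[dx,dy],base,np.radians(turn+myaw),hr,c,w)
                    B=np.stack([np.ones_like(I),*M],-1).reshape(-1,4); s,*_=np.linalg.lstsq(B,I.ravel(),rcond=None)
                    b=min(b,((B@s-I.ravel())**2).mean())
        res.append((b**.5,turn))
    e=dict((t,r) for r,t in res); m=min(e.values())
    print(tag,"best",sorted(res)[:3][0],{t:round(v/m,2) for t,v in e.items()})
    return e
E
python3 - <<'E'
from dfit import *
A=np.load("avg0.npz");B=np.load("seated.npz")
run("top0",A["top"],"top",(439,-267.4),47,-5,5)
run("seat top",B["top"],"top",(660.6,62.5),107,-6.9,5)
run("side0",A["side"],"side",(439,-267),47,-5,5)
run("seat side",B["side"],"side",(660.6,62.5),107,-6.9,5)
run("lift1",np.load("lift.npy"),"side",(439.2,-267.5),188.3-35.7+47,-5.1,5)
run("lift2",np.load("lift2.npy"),"side",(438.3,-266.9),184.4-35.7+47,-40.4,5)
# knob pointer: bright line inside skirt
a=A["top"]; c=np.round(proj("top",[471.6,-2.7,25])).astype(int); w=14
g=cv2.resize(a[c[1]-w:c[1]+w,c[0]-w:c[0]+w].mean(2).astype(np.float32),None,fx=8,fy=8,interpolation=cv2.INTER_CUBIC)
yy,xx=np.mgrid[:g.shape[0],:g.shape[1]]; px=np.c_[(xx.ravel()+.5)/8-.5+c[0]-w,(yy.ravel()+.5)/8-.5+c[1]-w]
o,_=ray("top",(0,0)); W=np.array([atz("top",p,32)[:2] for p in px])-[471.6,-2.7]; r=np.hypot(*W.T)
dark=np.median(g.ravel()[r<16]); wt=np.clip(g.ravel()-dark-12,0,None)*(r<18)
mu=(W*wt[:,None]).sum(0)/wt.sum(); C=((W-mu)*wt[:,None]).T@(W-mu); v=np.linalg.eigh(C)[1][:,1]
print("line mean",mu,"dir",np.degrees(np.arctan2(v[1],v[0])),"ang of mean",np.degrees(np.arctan2(mu[1],mu[0])))
E
```

```text
Traceback (most recent call last):
  File "dfit.py", line 25, in run
    M=model(n,np.array(ax)+[dx,dy],base,np.radians(turn+myaw),hr,c,w)
  File "dfit.py", line 12, in model
    pts=np.r_[poly(n,ring(D,base-1),c,w),poly(n,ring(D,base+18),c,w)].astype(np.float32)
              ~~~~^^^^^^^^^^^^^^^^^^^^^^
  File "dfit.py", line 4, in poly
    q=np.array([proj(n,X) for X in P]); return ((q-c+w+.5)*S-.5)
                ~~~~^^^^^
  File "h.py", line 10, in proj
    K,R,t=cal(n); p=K@(R@np.array(X,float)+t); return p[:2]/p[2]
          ~~~^^^
  File "h.py", line 4, in cal
    c=ctrl.get_calibration(n); return np.array(c["K"]),np.array(c["R"]),np.array(c["t"])
ValueError: time passes only in moves, steps and waits
```

```bash
sed -i 's/^def cal(n):/import functools\n@functools.lru_cache\ndef cal(n):/' h.py
cat > an.py <<'E'
from dfit import *
A=np.load("avg0.npz");B=np.load("seated.npz")
run("top0",A["top"],"top",(439,-267.4),47,-5,5)
run("seat top",B["top"],"top",(660.6,62.5),107,-6.9,5)
run("side0",A["side"],"side",(439,-267),47,-5,5)
run("seat side",B["side"],"side",(660.6,62.5),107,-6.9,5)
run("lift1",np.load("lift.npy"),"side",(439.2,-267.5),188.3-35.7+47,-5.1,5)
run("lift2",np.load("lift2.npy"),"side",(438.3,-266.9),184.4-35.7+47,-40.4,5)
a=A["top"]; c=np.round(proj("top",[471.6,-2.7,25])).astype(int); w=14
g=cv2.resize(a[c[1]-w:c[1]+w,c[0]-w:c[0]+w].mean(2).astype(np.float32),None,fx=8,fy=8,interpolation=cv2.INTER_CUBIC)
yy,xx=np.mgrid[:g.shape[0],:g.shape[1]]; px=np.c_[(xx.ravel()+.5)/8-.5+c[0]-w,(yy.ravel()+.5)/8-.5+c[1]-w]
W=np.array([atz("top",p,32)[:2] for p in px])-[471.6,-2.7]; r=np.hypot(*W.T)
dark=np.median(g.ravel()[r<16]); wt=np.clip(g.ravel()-dark-12,0,None)*(r<18)
mu=(W*wt[:,None]).sum(0)/wt.sum(); C=((W-mu)*wt[:,None]).T@(W-mu); v=np.linalg.eigh(C)[1][:,1]
print("line mean",mu,"dir",np.degrees(np.arctan2(v[1],v[0])),"ang of mean",np.degrees(np.arctan2(mu[1],mu[0])))
E
time python3 an.py
```

```text
top0 best (np.float64(2.2812449040530054), -15) {-180: np.float64(2.45), -165: np.float64(2.37), -150: np.float64(2.29), -135: np.float64(2.18), -120: np.float64(2.09), -105: np.float64(2.03), -90: np.float64(1.88), -75: np.float64(1.68), -60: np.float64(1.36), -45: np.float64(1.08), -30: np.float64(1.02), -15: np.float64(1.0), 0: np.float64(1.06), 15: np.float64(1.2), 30: np.float64(1.43), 45: np.float64(1.67), 60: np.float64(1.84), 75: np.float64(1.92), 90: np.float64(1.87), 105: np.float64(1.91), 120: np.float64(2.09), 135: np.float64(2.28), 150: np.float64(2.52), 165: np.float64(2.59)}
seat top best (np.float64(2.7016679524269516), -30) {-180: np.float64(1.4), -165: np.float64(1.33), -150: np.float64(1.34), -135: np.float64(1.37), -120: np.float64(1.44), -105: np.float64(1.48), -90: np.float64(1.41), -75: np.float64(1.25), -60: np.float64(1.1), -45: np.float64(1.01), -30: np.float64(1.0), -15: np.float64(1.1), 0: np.float64(1.3), 15: np.float64(1.48), 30: np.float64(1.58), 45: np.float64(1.65), 60: np.float64(1.7), 75: np.float64(1.72), 90: np.float64(1.74), 105: np.float64(1.78)
[... 1915 characters left out ...]
984312416921), -60) {-180: np.float64(1.65), -165: np.float64(1.78), -150: np.float64(1.97), -135: np.float64(2.11), -120: np.float64(2.06), -105: np.float64(1.96), -90: np.float64(1.78), -75: np.float64(1.34), -60: np.float64(1.0), -45: np.float64(1.01), -30: np.float64(1.15), -15: np.float64(1.21), 0: np.float64(1.38), 15: np.float64(1.69), 30: np.float64(1.57), 45: np.float64(1.42), 60: np.float64(1.36), 75: np.float64(1.33), 90: np.float64(1.35), 105: np.float64(1.35), 120: np.float64(1.36), 135: np.float64(1.34), 150: np.float64(1.4), 165: np.float64(1.49)}
line mean [9.65390082 3.7482201 ] dir -159.44109826523183 ang of mean 21.219181959926324
real	0m17.045s
user	0m17.004s
sys	0m0.152s
```

>>> play_rows:
  motion:
    - [[0, 0, 0], [0, 0, 7]]
    - [[0, 0, 0], [0, 0, 7]]
    - [[0, 0, 0], [0, 0, 7]]
    - [[0, 0, 0], [0, 0, 7]]
    - [[0, 0, 0], [0, 0, 7]]
    - [[0, 0, 0], [0, 0, 7]]
    - [[0, 0, 0], [0, 0, 7]]
    - [[0, 0, 0], [0, 0, 7]]
    - [[0, 0, 0], [0, 0, 6.5]]
    - [[0, 0, 0], [0, 0, 0]]
  fingers: 40

```text
time_s: 19.17
eef_pos: [445.7, 88.5, 185.3]
ee_rot: [-0.0, 0.821, -0.57, 0.0]
force: [0.8, -0.4, 0.1]
grip_width: 0.467
```

```bash
python3 -c "
from h import *
to(471.6,-2.9,60,-69.4)"
```

```text
t 19.1667 p [445.7  88.5 185.3] x-ang -69.57 tilt 0.0 j [-0.06  0.2   1.77 -0.    1.17  1.15] F [ 0.8 -0.4  0.1] grip 39.9
 turn z -0.17 shift then (tool axes after turn) [ 94.7   7.9 125.3]
```

>>> play_rows:
  motion:
    - [[30, 2.5, 15], [0, 0, 0]]
    - [[30, 2.5, 25], [0, 0, 0]]
    - [[25, 2.5, 30], [0, 0, 0]]
    - [[9.7, 0.4, 30], [0, 0, 0]]
    - [[0, 0, 25], [0, 0, 0]]
    - [[0, 0, 0], [0, 0, 0]]
    - [[0, 0, 0], [0, 0, 0]]

```text
time_s: 19.75
eef_pos: [471.3, -2.8, 60.2]
ee_rot: [0.0, 0.823, -0.568, -0.001]
force: [0.5, -0.1, 1.0]
grip_width: 0.467
```

```bash
python3 -c "
from h import *
to(471.6,-2.9,20,-69.4)"
```

```text
t 19.75 p [471.3  -2.8  60.2] x-ang -69.21 tilt 0.12 j [-0.26  0.42  1.85  0.    0.87  0.95] F [ 0.5 -0.1  1. ] grip 39.9
 turn z 0.19 shift then (tool axes after turn) [ 0.3 -0.3 40.2]
```

>>> play_rows:
  motion:
    - [[0, 0, 12], [0, 0, 0]]
    - [[0, 0, 12], [0, 0, 0]]
    - [[0, 0, 10], [0, 0, 0]]
    - [[0, 0, 6], [0, 0, 0]]
    - [[0, 0, 0], [0, 0, 0]]
    - [[0, 0, 0], [0, 0, 0]]

```text
time_s: 20.25
eef_pos: [472.0, -2.8, 20.9]
ee_rot: [-0.0, 0.823, -0.569, 0.0]
force: [-0.6, 0.7, 0.2]
grip_width: 0.472
```

>>> play_rows:
  motion:
    - [[0, 0, 0], [0, 0, 0]]
    - [[0, 0, 0], [0, 0, 0]]
    - [[0, 0, 0], [0, 0, 0]]
    - [[0, 0, 0], [0, 0, 0]]
    - [[0, 0, 0], [0, 0, 0]]
    - [[0, 0, 0], [0, 0, 0]]
    - [[0, 0, 0], [0, 0, 0]]
    - [[0, 0, 0], [0, 0, 0]]
  fingers: 5
  squeeze: 60

```text
time_s: 20.92
eef_pos: [472.1, -3.0, 21.1]
ee_rot: [-0.0, 0.822, -0.569, 0.001]
force: [-1.6, 0.6, 6.1]
grip_width: 0.12
```

```bash
python3 - <<'E'
from h import *
to(471.6,-2.9,20,-69.4)
a=np.mean([ctrl.capture("side").astype(float) for _ in range(3)],0)
c=np.round(proj("side",[471,-3,20])).astype(int); im=a[c[1]-20:c[1]+20,c[0]-24:c[0]+24,::-1]
cv2.imwrite("pics/crop8.png",cv2.resize(np.clip(im*2.2,0,255).astype(np.uint8),None,fx=12,fy=12,interpolation=cv2.INTER_CUBIC))
E
```

```text
t 20.9167 p [472.1  -3.   21.1] x-ang -69.33 tilt 0.07 j [-0.26  0.49  1.88  0.    0.77  0.95] F [-1.6  0.6  6.1] grip 10.2
 turn z 0.07 shift then (tool axes after turn) [-0.3  0.5  1.1]
```

View pics/crop8.png

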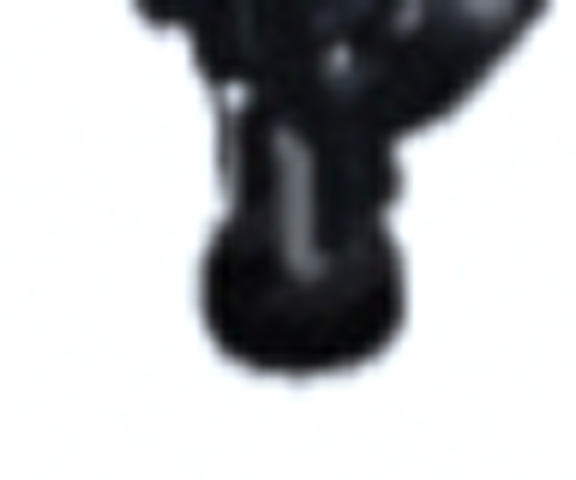

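>>> play_rows:
  motion:
    - [[0, 0, -10], [0, 0, 0]]
    - [[0, 0, -25], [0, 0, 0]]
    - [[0, 0, -35], [0, 0, 0]]
    - [[0, 0, -35], [0, 0, 0]]
    - [[0, 0, -35], [0, 0, 0]]
    - [[0, 0, -30], [0, 0, 7]]
    - [[0, 0, 0], [0, 0, 7]]
    - [[0, 0, 0], [0, 0, 7]]
    - [[0, 0, 0], [0, 0, 7]]
    - [[0, 0, 0], [0, 0, 7]]
    - [[0, 0, 0], [0, 0, 7]]
    - [[0, 0, 0], [0, 0, 7]]
    - [[0, 0, 0], [0, 0, 7]]
    - [[0, 0, 0], [0, 0, 4.6]]
    - [[0, 0, 0], [0, 0, 0]]
    - [[0, 0, 0], [0, 0, 0]]

```text
time_s: 22.4
eef_pos: [471.6, -2.9, 190.8]
ee_rot: [0.0, -0.424, 0.906, -0.0]
force: [-0.3, -0.8, 0.3]
grip_width: 0.115
```

```bash
python3 -c "
from h import *
to(660.5,62.6,152,-130)"
```

```text
t 22.4 p [471.6  -2.9 190.8] x-ang -129.79 tilt 0.03 j [-0.26  0.23  1.71 -0.    1.19  2.01] F [-0.3 -0.8  0.3] grip 9.9
 turn z 0.21 shift then (tool axes after turn) [-171.6 -102.6   38.9]
```

>>> play_rows:
  motion:
    - [[-25, -15, 0], [0, 0, 0]]
    - [[-30, -18, 0], [0, 0, 0]]
    - [[-30, -18, 0], [0, 0, 0]]
    - [[-30, -18, 0], [0, 0, 0]]
    - [[-30, -18, 0], [0, 0, 0]]
    - [[-20, -12, 5], [0, 0, 0]]
    - [[-7, -3.6, 12], [0, 0, 0]]
    - [[0, 0, 12], [0, 0, 0]]
    - [[0, 0, 6], [0, 0, 0]]
    - [[0, 0, 0], [0, 0, 0]]
    - [[0, 0, 0], [0, 0, 0]]

```text
time_s: 23.32
eef_pos: [660.6, 63.0, 155.8]
ee_rot: [-0.0, -0.423, 0.906, -0.0]
force: [-0.0, 0.4, 0.5]
grip_width: 0.118
```

```bash
python3 -c "
from h import *
to(660.5,62.6,148,-130)"
```

```text
t 23.3167 p [660.6  63.  155.8] x-ang -129.89 tilt 0.0 j [-0.08  0.68  1.13 -0.    1.33  2.19] F [-0.   0.4  0.5] grip 10.0
 turn z 0.11 shift then (tool axes after turn) [ 0.3 -0.2  7.8]
```

>>> play_rows:
  motion:
    - [[0.3, -0.2, 2], [0, 0, 0]]
    - [[0, 0, 2], [0, 0, 0]]
    - [[0, 0, 2], [0, 0, 0]]
    - [[0, 0, 2], [0, 0, 0]]
    - [[0, 0, 1], [0, 0, 0]]
    - [[0, 0, 1], [0, 0, 0]]
    - [[0, 0, 1], [0, 0, 0]]
    - [[0, 0, 0], [0, 0, 0]]
    - [[0, 0, 0], [0, 0, 0]]

```text
time_s: 24.07
eef_pos: [660.7, 62.8, 144.2]
ee_rot: [-0.0, -0.423, 0.906, 0.0]
force: [0.5, 0.0, -0.7]
grip_width: 0.118
```

>>> play_rows:
  motion:
    - [[0, 0, 1], [0, 0, 0]]
    - [[0, 0, 1], [0, 0, 0]]
    - [[0, 0, 1], [0, 0, 0]]
    - [[0, 0, 1], [0, 0, 0]]
    - [[0, 0, 0], [0, 0, 0]]
    - [[0, 0, 0], [0, 0, 0]]

```text
time_s: 24.57
eef_pos: [660.7, 62.8, 140.2]
ee_rot: [-0.0, -0.423, 0.906, 0.0]
force: [-0.3, 1.0, -1.1]
grip_width: 0.116
```

>>> play_rows:
  motion:
    - [[0, 0, 2], [0, 0, 0]]
    - [[0, 0, 2], [0, 0, 0]]
    - [[0, 0, 1.5], [0, 0, 0]]
    - [[0, 0, 1], [0, 0, 0]]
    - [[0, 0, 0], [0, 0, 0]]
    - [[0, 0, 0], [0, 0, 0]]

```text
time_s: 25.07
eef_pos: [660.7, 62.7, 133.6]
ee_rot: [-0.0, -0.423, 0.906, 0.0]
force: [-0.4, 0.8, -1.2]
grip_width: 0.117
```

>>> play_rows:
  motion:
    - [[0, 0, 1], [0, 0, 0]]
    - [[0, 0, 0], [0, 0, 0]]
    - [[0, 0, 0], [0, 0, 0]]

```text
time_s: 25.32
eef_pos: [660.8, 62.7, 133.1]
ee_rot: [0.0, -0.423, 0.906, -0.0]
force: [-1.1, 0.0, 2.9]
grip_width: 0.122
```

>>> play_rows:
  motion:
    - [[0, 0, 1], [0, 0, 0]]
    - [[0, 0, 0], [0, 0, 0]]
    - [[0, 0, 0], [0, 0, 0]]

```text
time_s: 25.57
eef_pos: [660.8, 62.7, 132.1]
ee_rot: [0.0, -0.423, 0.906, -0.0]
force: [-0.1, 0.6, 3.0]
grip_width: 0.122
```

>>> play_rows:
  motion:
    - [[0, 0, 1], [0, 0, 0]]
    - [[0, 0, 0], [0, 0, 0]]
    - [[0, 0, 0], [0, 0, 0]]

```text
time_s: 25.82
eef_pos: [660.8, 62.7, 131.0]
ee_rot: [0.0, -0.423, 0.906, -0.0]
force: [-0.6, 0.2, 3.7]
grip_width: 0.119
```

>>> play_rows:
  motion:
    - [[0, 0, 1], [0, 0, 0]]
    - [[0, 0, 1], [0, 0, 0]]
    - [[0, 0, 0], [0, 0, 0]]
    - [[0, 0, 0], [0, 0, 0]]

```text
time_s: 26.15
eef_pos: [660.9, 62.7, 129.8]
ee_rot: [0.0, -0.423, 0.906, -0.0]
force: [-3.2, 0.8, 8.5]
grip_width: 0.118
```

>>> play_rows:
  motion:
    - [[0, 0, 1], [0, 0, 0]]
    - [[0, 0, 1], [0, 0, 0]]
    - [[0, 0, 0], [0, 0, 0]]
    - [[0, 0, 0], [0, 0, 0]]

```text
time_s: 26.48
eef_pos: [661.2, 62.7, 129.5]
ee_rot: [0.001, -0.423, 0.906, -0.001]
force: [-6.6, -0.4, 18.6]
grip_width: 0.118
```

```bash
python3 - <<'E'
from h import *
to(660.8,62.7,129.5,-130)
a=np.mean([ctrl.capture("side").astype(float) for _ in range(3)],0)
c=np.round(proj("side",[660,40,115])).astype(int); im=a[c[1]-35:c[1]+35,c[0]-45:c[0]+45,::-1]
cv2.imwrite("pics/crop9.png",cv2.resize(np.clip(im*1.5,0,255).astype(np.uint8),None,fx=8,fy=8,interpolation=cv2.INTER_CUBIC))
E
```

```text
t 26.4833 p [661.2  62.7 129.5] x-ang -129.93 tilt 0.15 j [-0.08  0.7   1.16 -0.    1.28  2.19] F [-6.6 -0.4 18.6] grip 10.1
 turn z 0.07 shift then (tool axes after turn) [ 0.2  0.3 -0. ]
```

View pics/crop9.png

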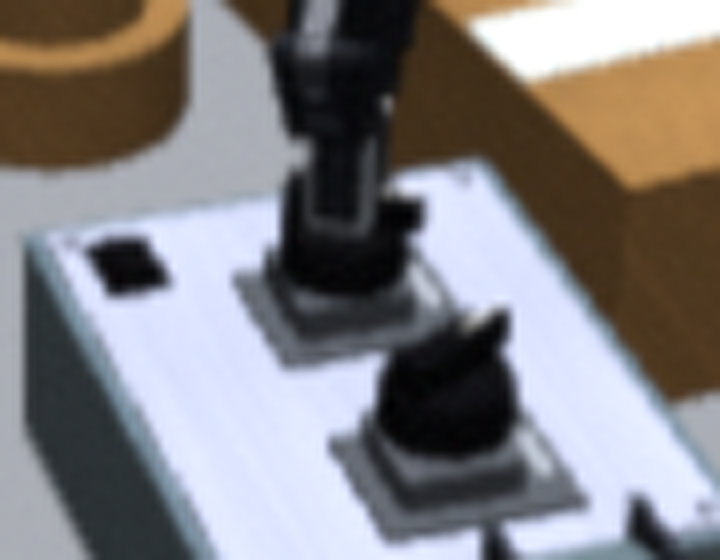

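The knob sits low on the boss at about (345,250) in the crop. The flange is flush, the lamp is at the back, and the arm is still pressing. Handing in.

```bash
python3 -c "
from rig import ctrl
print(ctrl.finish_job())"
```

```text
the job is handed in; nothing more can be done
None
```

I fitted the module in the opening with its lamp window to the back. The knob is on the D-shaft with the flats matched, and I handed the job in at about 26.5 s with the arm still pressing it. No verdict is reported, so the result rests on these last checks:

- **Module:** the flange met the panel at the expected height (tool at 95.7 mm, just under 10 N). Both cameras then put its centre within about 1.5 mm of the opening's.
- **Knob:** I measured the shaft's flat at about -33° from the lamp side and turned the knob to match. It slid on without force until the bore's end met the shaft tip at about 133 mm.
- **Press:** the force rose from about 3 N to 4 N over the spring's travel, with a hard stop at 129.8 mm. The arm was holding 18.6 N at hand-in.
- **Last picture:** the knob sits low on the boss and the flange looks flush. I touched nothing else on the bench, but did not re-measure the bystanders at the end.

**Disagreements:**
- The side camera gave no useful shaft angle once the module was seated, and one held view gave about -53°; I went with the rest.
- Some boss and lamp outline fits were off by several mm or more, and I set them aside.

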